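# Take the top specimen plate off its keyed stack and case it

### The arm

A 6-joint arm with a two-finger parallel gripper is mounted at the origin on a cart in front of the work surface, level with it; the furniture and walls round the work are solid. World frame = base frame: x ahead of the robot, y to its left, z up, the work surface at z = 0. Lengths are in mm, angles in rad, forces in N, time in s.
With the tool pointing down it reaches from about 275 to 850 mm from the base axis. Payload 19 kg.
Tool frame: the origin (TCP) lies at the very end of the fingers, on their centre line; the grasp point (between the pads) lies 19 mm behind it (bot.hold_point_z is the distance from the TCP to the grasp point, in mm); z points along the fingers, y is the line along which they close (so a half turn about z gives the same grasp; the last joint's range is limited). The gripper opens to 85 mm and grips with 20 to 120 N. Pads are 22 mm wide; open, the fingers measure 114 mm over their backs; the gripper's body (76 mm by 85 mm) begins 54 mm behind the grasp point. The pads swing forward as they close: fully open they stand 13 mm farther back than shut.
Start: joints at [-1.366, 0.15, 1.437, -0, 1.554, -0.134], TCP at [191.078, -542.291, 231.267] pointing down, gripper open.
Joint ranges: [-2.8, 2.8], [-0.68, 2.1], [0.12, 2.68], [-1.39, 4.53], [0.16, 2.79], [-2.81, 2.81]. Speed limits (rad/s): [1.89, 1.89, 2.22, 3.01, 3.01, 3.01].

### API

Orientations are given as a unit quaternion [x, y, z, w].
In Python, from rig import monitor, optics, workorder, bot gives the robot as it stands.
- The arm moves only by the shell command python3 -m creep 'ROWS' [FORCE]. ROWS is JSON, a list of rows, each a list of 7 numbers: the shift along the world's x, y, z in m, then the turn, a rotation vector about the world's x, y, z in rad, then the finger opening in m, from 0 to 0.0854. A call has 1 to 12 rows; each row is the pose to reach, as a shift and turn from the pose commanded when the call began; what a row does not reach only later rows make up. A row lasts 1/12 s, in which the tool goes at most 41.7 mm and 7.16 degrees, less where a joint would pass 70% of its speed; a pose out of reach is approached as far as the arm can. A call with a gripper value outside its range is refused whole. The fingers move at their own pace and stop on an object; FORCE is the grip in N (left out, the last holds). Time passes only in rows, so rows that repeat a pose let the fingers close. It gives the time, the measured TCP pose, the force, the opening and the grip force at its end, in the units of the state.
- monitor.state(): the state, without advancing time (a new reading comes with each control period).
- optics.read_camera(name): name is "scene" or "top" or "wrist"; returns (picture, depth): 400x640x3 uint8, blue, green, red; 400x640 float32, mm along the optical axis (not along the pixel's ray), 0 where there is no reading.
- optics.camera_info(name): a dict with "vertical_fov" (degrees; the focal length in pixels is half the picture's height over the tangent of half this angle, whatever the lens; pixels are square), "cx", "cy" (the principal point, pixels), "extrinsics" (4x4, takes a point from camera to world coordinates). Camera axes: x right, y down, z forward; pixel columns grow to the right and rows downward; lengths in mm; the calibration is good to about 2 mm. A picture is of the moment at which its call begins: read the wrist's pose just before it. camera_info takes no time and is no camera call; for the wrist camera it gives the pose at the moment of the call.
- workorder.sign_off(): hands the job in; it is judged then, once.
The state is a dict: "clock": time; "q": joint angles; "qvel": joint speeds; "joint_efforts": joint torques, N m; "ee_pos": TCP position; "tcp_rot": TCP orientation; "contact_force": force on the tool from outside, world axes, zero at the start; "torque": the same for the moment, N m; "opening": opening from 0.0 (shut) to 1.0 (fully open); "grip_force": force on a finger pad.
Only numpy, scipy, OpenCV 4.12 (cv2) and the standard library are available. Lean on these libraries where they do the work, as an engineer would, in place of code of your own. Each camera call takes 0.05 s, during which the arm holds its last target. There are 200 camera calls.

### The job

Take the top specimen plate off the stack: it is keyed to the plate beneath it, so turn it under a light pull until it comes free, without wrenching it. Keep it level, stand it gently inside the open grey dust case, and then fold the case's lid fully shut. Leave the other things on the desk alone.

Things in the scene. Friction and masses are not known exactly. Their poses are not given: they have to be found in the camera images.
- top_plate: Top one of three stacked specimen plates, 0.25-0.5 kg: aluminium disc 120 mm across holding three red resin pucks, steel hub above, hollow skirt below. Origin: middle of its underside (foot of the skirt), z up. Skirt 52 mm across, 0-28 mm high; disc 28-44; pucks to 46; hub 32 mm across, 44-84. It turns freely and rises 2 mm, then is blocked by a hidden key (see stand).
- top_hub (a point): Point on the top plate's axis at mid-height of its hub's knurled grip zone: the dark round hub, 32 mm across, to be gripped between 14 mm and 40 mm above the disc. This point is 71 mm above the plate's origin, 13 mm below the hub's top. Below the grip zone (8-13 mm above the disc) four small lugs stick out to 20 mm from the axis. Axes as the plate's.
- stand: Grey round stand plate 130 mm across, fixed, with the two lower plates. Origin: middle of its underside, z up. The top plate starts 100 mm above, its skirt 40 mm deep over the hub below, 2 mm play. That hub has 4 hidden lugs 90 deg apart; only over about 12 deg in each 90, at an unknown angle 15-75 deg from the start, do they pass the slots in the skirt and let it off. No stop.
- case: Open grey plastic dust case, fixed to the desk: 160 x 160 mm outside, walls 5 mm thick, rim 98 mm high, inner floor 5 mm high and flat, inside 150 x 150 mm. Origin: centre of its underside, z up; its x axis points to the lid's hinge side.
- case_lid (a joint): Angle of the case's lid: 0 = shut on the rim, 1.57 = upright, 1.9 = fully back (stop). It stands open at the start. Stiff friction hinge (about 0.2 N m): it stays where it is left and has to be folded all the way down onto the rim.
- case_lid_hinge (a point): Middle of the lid's hinge line, 81 mm from the case's middle along the case's +x, 98.5 mm high. The hinge runs along the case's y axis.
- case_lid_edge (a point): Middle of the outer edge of the black pull tab (60 mm wide, 6 mm thick) at the lid's free edge, 178 mm from the hinge line. The lid panel is 6.5 mm thick, 160 mm wide.
- loupe: Black stand loupe, 42 mm across, 37 mm high, a bystander. Origin: centre of its underside.
- clamp_insert_1: Small gold clamp insert 26 x 22 x 18 mm, a bystander. Origin: centre of its underside.
- clamp_insert_2: Small gold clamp insert 26 x 22 x 18 mm, a bystander. Origin: centre of its underside.
- side_cutter: Red-handled side cutter 52 x 96 x 13 mm lying flat, a bystander. Origin: centre of its underside.

How it is judged (in metres and radians):
On the way, in this order (a step that is already met when the one before it is completed fails the run):
1. the top plate is off the stack, lifted clear of the hub below (z of top_plate in the frame of stand above 0.142 m), for 0.1 s.
2. the plate stands in the open case (z of top_plate in the frame of case below 0.01 m and horizontal distance between top_plate and case below 0.022 m and angle between top_plate's own z axis and vertical below 0.06 rad and linear speed of top_plate below 0.03 m/s and value of joint case_lid above 0.8 rad), for 0.2 s.
At the end, for the whole second after the job is handed in: The plate taken from the top of the stack stands upright (within 0.06 rad), at rest, on the floor of the case (which leaves it about 15 mm of room each way), and the lid is folded shut (under 0.05 rad) (z of top_plate in the frame of case between 0 and 0.01 m and horizontal distance between top_plate and case below 0.022 m and angle between top_plate's own z axis and vertical below 0.06 rad and linear speed of top_plate below 0.02 m/s and value of joint case_lid below 0.05 rad); the robot touches nothing.
It fails at once if the plate is wrenched against the stack (over 60 N) (contact force between top_plate and stand above 60 N).
It fails at once if the plate is tilted by more than 0.35 rad (angle between top_plate's own z axis and vertical above 0.35 rad).
It fails at once if the plate is dropped or banged into the case (over 0.4 m/s near its floor, as by a fall of 8 mm or more) (horizontal distance between top_plate and case below 0.08 m and z of top_plate in the frame of case below 0.045 m and linear speed of top_plate above 0.4 m/s).
It fails at once if a bystander is moved by more than 25 mm (distance of any of loupe, clamp_insert_1, clamp_insert_2, side_cutter from where it was at the start of the episode above 0.025 m).
It also fails if it takes over 72 s, if anything falls off the work surface, if the arm or the gripper's body presses on something with over 40 N, if the wrist force passes 120 N, or if a joint passes its speed limit or range.

## Working session

There is one attempt and no reset: what is moved stays moved. The work goes in short steps, Python scripts to look and compute and a shell command to move; the robot and the scene stay as the last step left them, time stands still between calls to the robot, and variables do not carry over. Pictures are saved under pics/ and viewed, at most 10 in all, crops included, and the job is handed in when it is done.

```bash
ls; mkdir -p pics; cat > h.py <<'E'
import numpy as np, cv2
from rig import monitor, optics, workorder, bot
def cloud(name):
    i=optics.camera_info(name); im,d=optics.read_camera(name)
    h,w=d.shape; f=h/2/np.tan(np.radians(i["vertical_fov"])/2)
    v,u=np.mgrid[:h,:w]
    P=np.stack([(u-i["cx"])/f*d,(v-i["cy"])/f*d,d,np.ones_like(d)],-1)@np.array(i["extrinsics"]).T
    P=P[...,:3]; P[d==0]=np.nan
    return im,P
E
python3 - <<'E'
from h import *
for n in("top","scene"):
    im,P=cloud(n); cv2.imwrite(f"pics/{n}0.png",im); np.savez(f"{n}0.npz",im=im,P=P)
    print(n,optics.camera_info(n))
print(monitor.state())
E
```

```text
pics
top {'vertical_fov': 52.30615260044478, 'cx': 327.626719592643, 'cy': 201.29677603044436, 'extrinsics': array([[ 1.56952487e-02, -9.96357044e-01,  8.38230279e-02,
         4.37955541e+02],
       [-9.99825667e-01, -1.64871987e-02, -8.76398752e-03,
        -6.43034815e+01],
       [ 1.01140676e-02, -8.36708619e-02, -9.96442117e-01,
         1.32181775e+03],
       [ 0.00000000e+00,  0.00000000e+00,  0.00000000e+00,
         1.00000000e+00]])}
scene {'vertical_fov': 43.97137984678837, 'cx': 318.47821089967834, 'cy': 200.29977425227267, 'extrinsics': array([[ 8.10570293e-01, -4.05686373e-01,  4.22367573e-01,
        -1.25301041e+02],
       [-5.85641129e-01, -5.60861477e-01,  5.85199856e-01,
        -9.84840649e+02],
       [-5.17906677e-04, -7.21701441e-01, -6.92204277e-01,
         1.19463384e+03],
       [ 0.00000000e+00,  0.00000000e+00,  0.00000000e+00,
         1.00000000e+00]])}
{'clock': 0.1, 'q': array([-1.36601070e+00,  1.50952331e-01,  1.43792640e+00, -4.43877474e-06,
        1.55379657e+00, -1.34005168e-01]), 'qvel': array([-2.14870939e-04,  8.44391868e-04, -2.37880841e-03,  4.74238501e-04,
        5.23445362e-04, -1.21672837e-05]), 'joint_efforts': array([ 3.69894478e-03, -7.14381838e+01, -5.71794176e+01, -2.59457556e-04,
        7.00392004e-03,  5.97251187e-05]), 'ee_pos': array([ 191.03399282, -542.11826167,  230.7467202 ]), 'tcp_rot': array([ 9.85686723e-01,  1.68586447e-01, -2.13712062e-05, -5.40905589e-04]), 'contact_force': array([ 0.50777933, -0.41814428,  1.23029539]), 'torque': array([ 0.00962283,  0.01156377, -0.00720718]), 'grip_force': 0.0, 'opening': 1.0003696242579319}
```

View pics/top0.png

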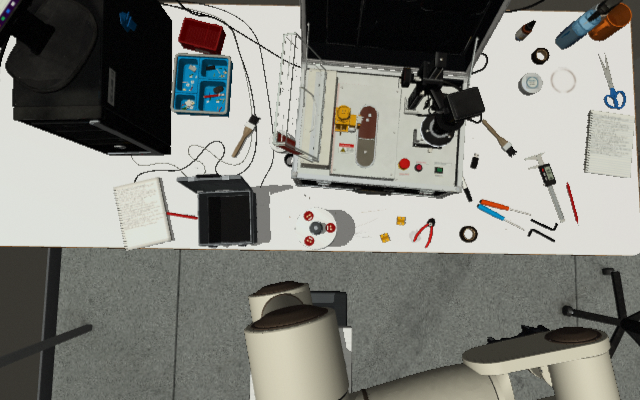

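View pics/scene0.png

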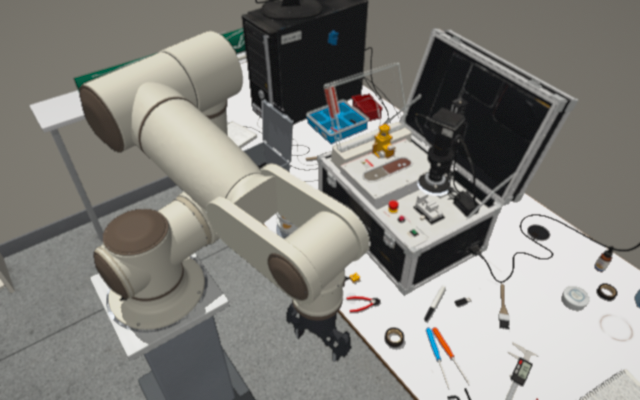

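The top view shows the stack's hub at about (317,228) and the open case at about (226,217), with its lid standing up on the far side (rows 177–190). The gold inserts are at (401,221) and (385,238), and the cutter is at (425,232). Next I measure positions from the depth.

```bash
python3 - <<'E'
from h import *
z=np.load("top0.npz"); im,P=z["im"],z["P"]
def sel(r0,r1,c0,c1,lo,hi):
    Q=P[r0:r1,c0:c1].reshape(-1,3); return Q[(Q[:,2]>lo)&(Q[:,2]<hi)]
def rep(n,Q):
    print(n,len(Q),"mean",Q.mean(0).round(1),"min",np.percentile(Q,2,axis=0).round(1),"max",np.percentile(Q,98,axis=0).round(1))
    if len(Q)>4: print("   rect",cv2.minAreaRect(Q[:,:2].astype(np.float32)))
print("hub col z", P[215:245:2,317].round(0).tolist())
S=sel(200,256,285,345,100,400); rep("stack>100",S)
zs=S[:,2]; print(np.histogram(zs,bins=np.arange(90,260,6)))
hub=S[zs>zs.max()-15]; rep("hub",hub)
d=S[(zs<zs.max()-25)]; 
hull=cv2.convexHull(d[:,:2].astype(np.float32)); print("disc circ",cv2.minEnclosingCircle(hull))
C=sel(170,255,175,275,80,108); rep("rim",C)
C=sel(170,255,175,275,110,400); rep("lid",C)
C=sel(170,255,175,275,-5,15); rep("low",C)
big=cv2.resize(im[160:260,160:360],None,fx=4,fy=4,interpolation=cv2.INTER_CUBIC); cv2.imwrite("pics/crop1.png",big)
A=sel(0,200,270,480,20,900); rep("instrument",A)
E
```

```text
hub col z [[497.0, -45.0, 147.0], [491.0, -45.0, 140.0], [485.0, -45.0, 145.0], [479.0, -45.0, 143.0], [472.0, -46.0, 183.0], [467.0, -46.0, 187.0], [461.0, -46.0, 184.0], [456.0, -46.0, 187.0], [450.0, -46.0, 183.0], [445.0, -46.0, 188.0], [439.0, -46.0, 144.0], [433.0, -46.0, 144.0], [428.0, -46.0, 145.0], [422.0, -46.0, 145.0], [416.0, -46.0, 144.0]]
stack>100 1354 mean [459.  -41.4 148.3] min [404.9 -94.4 140.4] max [513.6  12.3 186.2]
   rect ((459.4305725097656, -40.851280212402344), (115.4347915649414, 118.68836975097656), 0.7891837954521179)
(array([  0,   0,   0,   0,   0,   0,   0,   3, 369, 841,  27,  12,   0,
         2,   3,  62,  35,   0,   0,   0,   0,   0,   0,   0,   0,   0,
         0,   0]), array([ 90,  96, 102, 108, 114, 120, 126, 132, 138, 144, 150, 156, 162,
       168, 174, 180, 186, 192, 198, 204, 210, 216, 222, 228, 234, 240,
       246, 252, 258]))
hub 100 mean [459.  -40.9 184.8] min [444.6 -54.3 179.1] max [472.4 -26.3 189.4]
   rect ((458.4581604003906, -41.65431213378906), (27.905014038085938, 30.741907119750977), 0.6477301120758057)
disc circ ((459.3114013671875, -42.22854232788086), 60.97395706176758)
rim 590 mean [494.9 235.3  94.9] min [404.4 151.4  80.4] max [571.4 314.9 105.6]
   rect ((487.70330810546875, 233.38076782226562), (169.89134216308594, 164.88467407226562), 3.0186269283294678)
lid 961 mean [578.5 240.8 206.1] min [566.8 155.8 115.1] max [592.  319.9 276. ]
   rect ((578.2162475585938, 238.60023498535156), (28.299837112426758, 167.690673828125), 3.023517370223999)
low 5709 mean [506.1 249.6   2.8] min [390.9 100.6  -3.9] max [643.8 414.   11.1]
   rect ((516.5549926757812, 259.4508361816406), (260.85650634765625, 327.36248779296875), 0.943863034248352)
instrument 34584 mean [ 811.2 -214.5  258.8] min [ 577.7 -450.4  100.7] max [1012.7   23.8  512. ]
   rect ((789.0902709960938, -227.230224609375), (669.6995849609375, 454.826416015625), 84.7079086303711)
```

View pics/crop1.png

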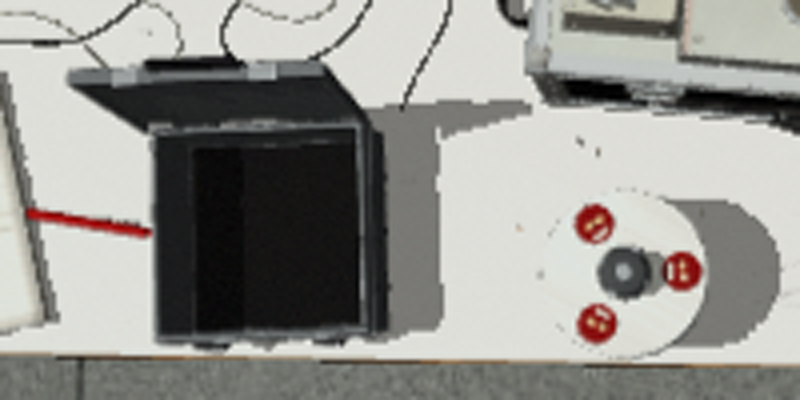

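The crop shows the case from above with its lid roughly upright, leaning slightly back. The stack's hub is at about (625,270) in the crop. The stack is near (459,-41) and the case near (485.5,233), yawed about 3°. I'll move above the stack and check with the wrist camera.

```bash
python3 -m creep '[[0.02,0.04,0.03,0,0,0,0.085],[0.268,0.501,0.06,0,0,0,0.085],[0.268,0.501,0.06,0,0,0,0.085],[0.268,0.501,0.06,0,0,0,0.085],[0.268,0.501,0.06,0,0,0,0.085],[0.268,0.501,0.06,0,0,0,0.085],[0.268,0.501,0.06,0,0,0,0.085],[0.268,0.501,0.06,0,0,0,0.085],[0.268,0.501,0.06,0,0,0,0.085],[0.268,0.501,0.06,0,0,0,0.085],[0.268,0.501,0.06,0,0,0,0.085],[0.268,0.501,0.06,0,0,0,0.085]]' 40
```

```text
clock: 1.1
ee_pos: [423.3, -106.4, 286.2]
tcp_rot: [0.986, 0.169, 0.0, 0.0]
contact_force: [0.4, -1.1, 0.1]
opening: 0.995
grip_force: 0.0
```

```bash
python3 -m creep '[[0,0,0,0,0,0,0.085],[0,0,0,0,0,0,0.085],[0,0,0,0,0,0,0.085]]'; python3 - <<'E'
from h import *
s=monitor.state();print(s["q"].round(3),s["ee_pos"])
im,P=cloud("wrist"); cv2.imwrite("pics/w1.png",im)
Q=P.reshape(-1,3);Q=Q[(np.abs(Q[:,0]-459)<75)&(np.abs(Q[:,1]+41)<75)]
a=Q[Q[:,2]>170];a=a[a[:,2]<200];print(len(a),a.mean(0),a.min(0),a.max(0))
b=Q[(Q[:,2]>138)&(Q[:,2]<150)];print(cv2.minEnclosingCircle(b[:,:2].astype(np.float32)),np.median(b[:,2]))
E
```

```text
clock: 1.35
ee_pos: [422.8, -108.5, 285.7]
tcp_rot: [0.986, 0.169, -0.0, -0.0]
contact_force: [0.1, -0.2, -0.4]
opening: 0.996
grip_force: 0.0
[-0.428 -0.155  1.634 -0.     1.664  0.803] [ 422.81779603 -108.54757102  285.71631913]
1250 [460.79012057 -43.37175134 183.05004376] [443.92614703 -58.67987455 170.04116564] [475.97318458 -26.88706061 187.00228629]
((459.89422607421875, -42.414737701416016), 61.945343017578125) 143.9572097322599
```

View pics/w1.png

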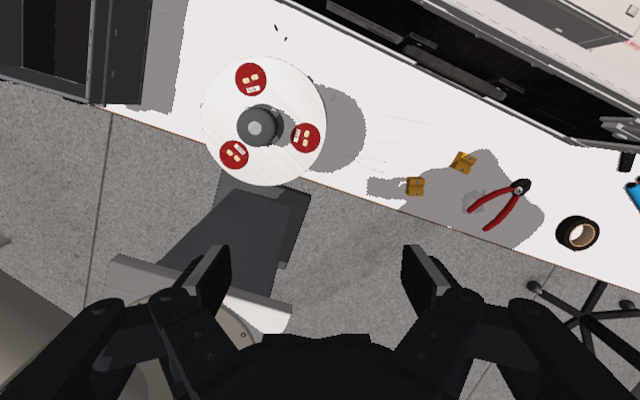

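The wrist picture shows the hub at about (262,126), standing clear of other things. Its centre comes out at (460,-42).

```bash
python3 -m creep '[[0.037,0.0665,0,0,0,0,0.085],[0.037,0.0665,0,0,0,0,0.085],[0.037,0.0665,0,0,0,0,0.085],[0.037,0.0665,-0.04,0,0,0,0.085],[0.037,0.0665,-0.08,0,0,0,0.085],[0.037,0.0665,-0.1,0,0,0,0.085],[0.037,0.0665,-0.115,0,0,0,0.085],[0.037,0.0665,-0.127,0,0,0,0.085],[0.037,0.0665,-0.127,0,0,0,0.085],[0.037,0.0665,-0.127,0,0,0,0.085]]'
```

```text
clock: 2.23
ee_pos: [459.6, -43.3, 159.0]
tcp_rot: [0.986, 0.168, -0.0, -0.0]
contact_force: [-0.9, -0.3, -0.4]
opening: 0.996
grip_force: 0.0
```

```bash
python3 -m creep '[[0,0,0,0,0,0,0.02],[0,0,0,0,0,0,0.02],[0,0,0,0,0,0,0.02],[0,0,0,0,0,0,0.02],[0,0,0,0,0,0,0.02],[0,0,0,0,0,0,0.02],[0,0,0,0,0,0,0.02],[0,0,0,0,0,0,0.02]]' 40
```

```text
clock: 2.9
ee_pos: [460.2, -42.1, 159.6]
tcp_rot: [0.986, 0.169, 0.0, 0.0]
contact_force: [-0.7, -0.8, 5.8]
opening: 0.362
grip_force: 39.2
```

```bash
python3 -m creep '[[0,0,0.001,0,0,0,0.02],[0,0,0.002,0,0,0,0.02],[0,0,0.003,0,0,0,0.02],[0,0,0.003,0,0,0,0.02],[0,0,0.003,0,0,0,0.02]]' 60
```

```text
clock: 3.32
ee_pos: [459.9, -42.0, 161.8]
tcp_rot: [0.986, 0.169, -0.0, -0.0]
contact_force: [0.1, 0.7, -4.4]
opening: 0.35
grip_force: 60.2
```

```bash
python3 -m creep '[[0,0,0.0005,0,0,0,0.02],[0,0,0.001,0,0,0,0.02],[0,0,0.001,0,0,0,0.02],[0,0,0.001,0,0,0,0.02]]'
```

```text
clock: 3.65
ee_pos: [459.6, -42.0, 162.1]
tcp_rot: [0.986, 0.169, -0.001, -0.0]
contact_force: [2.6, -1.7, -23.6]
opening: 0.353
grip_force: 61.0
```

```bash
python3 -m creep '[[0,0,-0.0006,0,0,0.05,0.02],[0,0,-0.0006,0,0,0.1,0.02],[0,0,-0.0006,0,0,0.15,0.02],[0,0,-0.0006,0,0,0.2,0.02],[0,0,-0.0006,0,0,0.25,0.02],[0,0,-0.0006,0,0,0.25,0.02],[0,0,-0.0006,0,0,0.25,0.02]]'
```

```text
clock: 4.23
ee_pos: [459.6, -42.0, 162.1]
tcp_rot: [0.957, 0.289, -0.0, -0.0]
contact_force: [-0.5, -0.6, -18.5]
opening: 0.354
grip_force: 61.4
```

```bash
for i in 1; do python3 -m creep '[[0,0,0,0,0,0.05,0.02],[0,0,0,0,0,0.1,0.02],[0,0,0,0,0,0.1,0.02]]'; done; python3 -m creep '[[0,0,0,0,0,0.05,0.02],[0,0,0,0,0,0.1,0.02],[0,0,0,0,0,0.1,0.02]]';
```

```text
clock: 4.48
ee_pos: [459.7, -42.0, 162.1]
tcp_rot: [0.941, 0.338, -0.0, -0.0]
contact_force: [-0.6, -0.7, -19.0]
opening: 0.352
grip_force: 61.3
clock: 4.73
ee_pos: [459.8, -42.0, 162.2]
tcp_rot: [0.923, 0.384, -0.0, -0.0]
contact_force: [-1.5, 0.2, -18.7]
opening: 0.351
grip_force: 61.4
```

```bash
python3 -m creep '[[0,0,0,0,0,0.05,0.02],[0,0,0,0,0,0.09,0.02],[0,0,0,0,0,0.09,0.02]]'; python3 -m creep '[[0,0,0,0,0,0.05,0.02],[0,0,0,0,0,0.09,0.02],[0,0,0,0,0,0.09,0.02]]'
```

```text
clock: 4.98
ee_pos: [459.8, -42.0, 162.3]
tcp_rot: [0.905, 0.425, -0.0, -0.0]
contact_force: [-0.1, -0.3, -16.1]
opening: 0.351
grip_force: 61.5
clock: 5.23
ee_pos: [460.1, -42.1, 162.8]
tcp_rot: [0.885, 0.465, 0.0, 0.0]
contact_force: [-1.8, 0.2, -9.7]
opening: 0.354
grip_force: 62.3
```

```bash
python3 -m creep '[[0,0,0,0,0,0.02,0.02],[0,0,0,0,0,0.04,0.02],[0,0,0,0,0,0.04,0.02]]'; python3 -m creep '[[0,0,0.0005,0,0,0,0.02],[0,0,0.001,0,0,0,0.02],[0,0,0.001,0,0,0,0.02]]'
```

```text
clock: 5.48
ee_pos: [460.5, -42.1, 163.2]
tcp_rot: [0.875, 0.483, 0.001, 0.001]
contact_force: [-0.5, -0.8, -2.7]
opening: 0.351
grip_force: 63.0
clock: 5.73
ee_pos: [460.2, -42.1, 163.8]
tcp_rot: [0.876, 0.483, 0.0, 0.0]
contact_force: [-0.3, -0.4, -3.7]
opening: 0.354
grip_force: 63.0
```

```bash
python3 -m creep '[[0,0,0.001,0,0,0.03,0.02],[0,0,0.003,0,0,0.03,0.02],[0,0,0.005,0,0,0.03,0.02],[0,0,0.006,0,0,0.03,0.02],[0,0,0.006,0,0,0.03,0.02]]'; python3 -m creep '[[0,0,0.004,0,0,0,0.02],[0,0,0.008,0,0,0,0.02],[0,0,0.012,0,0,0,0.02],[0,0,0.012,0,0,0,0.02]]'
```

```text
clock: 6.15
ee_pos: [460.1, -42.1, 169.7]
tcp_rot: [0.868, 0.496, 0.0, 0.0]
contact_force: [0.5, -1.1, -2.9]
opening: 0.353
grip_force: 63.0
clock: 6.48
ee_pos: [460.3, -42.1, 182.5]
tcp_rot: [0.868, 0.496, 0.0, 0.0]
contact_force: [-0.0, 0.5, -3.8]
opening: 0.353
grip_force: 63.0
```

```bash
python3 -m creep '[[0,0,0.01,0,0,0,0.02],[0,0,0.02,0,0,0,0.02],[0,0,0.03,0,0,0,0.02],[0,0,0.045,0,0,0,0.02],[0,0,0.065,0,0,0,0.02],[0,0,0.08,0,0,0,0.02],[0,0,0.085,0,0,0,0.02],[0,0,0.085,0,0,0,0.02]]'; python3 -m creep '[[0,0.01,0,0,0,0,0.02],[0.002,0.03,0,0,0,0,0.02],[0.006,0.055,0,0,0,0,0.02],[0.008,0.08,0,0,0,0,0.02],[0.01,0.105,0,0,0,0,0.02],[0.012,0.125,0,0,0,0,0.02],[0.013,0.135,0,0,0,0,0.02],[0.013,0.14,0,0,0,0,0.02],[0.013,0.14,0,0,0,0,0.02],[0.013,0.14,0,0,0,0,0.02]]'
python3 - <<'E'
from h import *
s=monitor.state();print(s["q"].round(3),s["ee_pos"])
im,P=cloud("wrist"); np.savez("w2.npz",im=im,P=P)
im2,P2=cloud("top"); np.savez("top2.npz",im=im2,P=P2)
cv2.imwrite("pics/w2.png",np.hstack([cv2.resize(im,(400,250)),cv2.resize(im2[150:275,140:340],(400,250))]))
E
```

```text
clock: 7.15
ee_pos: [460.4, -42.1, 268.0]
tcp_rot: [0.868, 0.496, 0.001, 0.001]
contact_force: [-0.2, 0.8, -3.4]
opening: 0.351
grip_force: 63.0
clock: 7.98
ee_pos: [472.8, 97.5, 266.1]
tcp_rot: [0.868, 0.496, -0.0, -0.0]
contact_force: [-0.3, -0.2, -2.5]
opening: 0.354
grip_force: 63.0
[ 0.044 -0.053  1.581 -0.     1.614  0.576] [472.80837532  97.54489178 266.06600725]
```

View pics/w2.png

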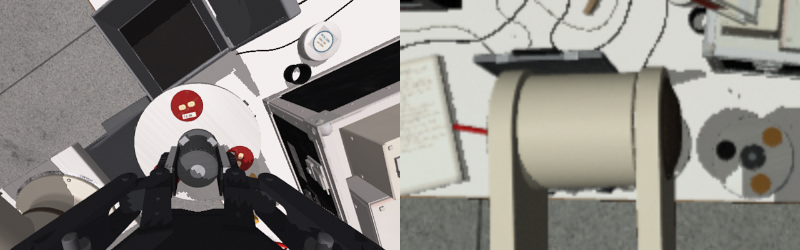

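The left panel (wrist) shows the top plate held level in the gripper, with the open case's cavity ahead at about (185,45). The right panel (top) shows the two-plate stack left behind. Now I refine the case pose.

```bash
python3 - <<'E'
from h import *
for f in("top0.npz","w2.npz"):
    P=np.load(f)["P"].reshape(-1,3); P=P[~np.isnan(P[:,0])]
    m=(abs(P[:,0]-486)<100)&(abs(P[:,1]-233)<95)
    R=P[m&(P[:,2]>90)&(P[:,2]<103)]
    a=0.0527; c,s=np.cos(a),np.sin(a)
    u=(R[:,0]-485.5)*c+(R[:,1]-233.3)*s; v=-(R[:,0]-485.5)*s+(R[:,1]-233.3)*c
    print(f,len(R),np.percentile(u,[1,5,50,95,99]).round(1),np.percentile(v,[1,5,50,95,99]).round(1))
    for k,(x,y) in {"left":(v,u),"front":(u,v)}.items():
        for sg in(-1,1):
            q=(sg*x>68)&(abs(y)<65)
            if q.sum()>20: print(k,sg,q.sum(),np.percentile(x[q],[3,50,97]).round(1),"slope",np.polyfit(y[q],x[q],1)[0].round(3))
    F=P[m&(P[:,2]>0)&(P[:,2]<11)]; 
    u=(F[:,0]-485.5)*c+(F[:,1]-233.3)*s; v=-(F[:,0]-485.5)*s+(F[:,1]-233.3)*c
    q=(abs(u)<76)&(abs(v)<76); print("floor",q.sum(),np.percentile(u[q],[1,99]).round(1),np.percentile(v[q],[1,99]).round(1))
    L=P[m&(P[:,2]>115)&(P[:,2]<290)&(P[:,0]>555)]
    if len(L)>20: print("lid dx/dz",np.polyfit(L[:,2],L[:,0],1))
E
```

```text
top0.npz 434 [-77.8 -76.8  10.5  82.9  84.4] [-79.5 -78.6   4.9  79.2  80.2]
left -1 84 [-79.3 -76.8 -73.9] slope 0.007
left 1 98 [75.  77.3 80.1] slope 0.001
front -1 73 [-77.7 -75.5 -73. ] slope -0.004
front 1 106 [76.8 79.7 84.1] slope -0.005
floor 1819 [-71.3  74.1] [-56.   74.8]
lid dx/dz [7.41857777e-02 5.62407150e+02]
w2.npz 2748 [-76.8 -75.9 -37.4  83.5  84.9] [-80.2 -79.2 -26.7  75.9  78. ]
left -1 488 [-80.3 -77.8 -75.6] slope -0.004
left 1 324 [73.7 75.  78.5] slope -0.017
front -1 863 [-76.8 -73.6 -72.1] slope -0.002
front 1 660 [77.6 80.4 84.9] slope -0.026
floor 14415 [-72.2  74.1] [-74.   74.2]
lid dx/dz [7.88200025e-02 5.65793743e+02]
```

```bash
python3 - <<'E'
from h import *
P=np.load("top2.npz")["P"]; T=np.array([472.8,97.5,266])
e=np.array(optics.camera_info("wrist")["extrinsics"]);print("cam rel",e[:3,3]-T)
Q=P[150:260,240:345].reshape(-1,3)-T; Q=Q[Q[:,2]>40]
for lo in range(40,500,40):
    q=Q[(Q[:,2]>=lo)&(Q[:,2]<lo+40)]
    if len(q)>5: print(lo,len(q),np.percentile(q,[2,98],axis=0)[:,:2].round(0).tolist())
E
```

```text
cam rel [ 37.22269922  62.45694864 142.13861431]
40 25 [[160.0, -133.0], [165.0, -92.0]]
80 73 [[-61.0, -114.0], [165.0, 29.0]]
120 10 [[161.0, -96.0], [162.0, -72.0]]
240 16 [[-80.0, -74.0], [-53.0, -73.0]]
280 95 [[-78.0, -82.0], [52.0, -68.0]]
320 745 [[-68.0, -82.0], [54.0, -18.0]]
360 1722 [[-72.0, -73.0], [39.0, -22.0]]
```

```bash
python3 -m creep '[[0.001,0.01,0,0,0,0.05,0.02],[0.004,0.03,0,0,0,0.1,0.02],[0.007,0.055,0,0,0,0.17,0.02],[0.009,0.08,0,0,0,0.25,0.02],[0.011,0.1,0,0,0,0.33,0.02],[0.013,0.118,0,0,0,0.4,0.02],[0.015,0.13,0,0,0,0.46,0.02],[0.015,0.1355,0,0,0,0.5,0.02],[0.015,0.1355,0,0,0,0.5,0.02],[0.015,0.1355,0,0,0,0.5,0.02]]'; python3 -m creep '[[0,0,-0.01,0,0,0,0.02],[0,0,-0.03,0,0,0,0.02],[0,0,-0.05,0,0,0,0.02],[0,0,-0.07,0,0,0,0.02],[0,0,-0.085,0,0,0,0.02],[0,0,-0.09,0,0,0,0.02],[0,0,-0.09,0,0,0,0.02]]'
```

```text
clock: 8.92
ee_pos: [488.1, 232.8, 266.3]
tcp_rot: [0.719, 0.695, -0.0, -0.0]
contact_force: [-0.1, -0.2, -3.5]
opening: 0.353
grip_force: 63.0
clock: 9.5
ee_pos: [487.5, 232.6, 175.0]
tcp_rot: [0.719, 0.695, -0.001, -0.0]
contact_force: [-0.5, 1.1, -3.4]
opening: 0.352
grip_force: 63.0
```

Plate underside is about 115; target TCP is about 64.6. I descend slowly (under 0.2 m/s), then creep.

```bash
python3 -m creep '[[0,0,-0.01,0,0,0,0.02],[0,0,-0.022,0,0,0,0.02],[0,0,-0.034,0,0,0,0.02],[0,0,-0.046,0,0,0,0.02],[0,0,-0.058,0,0,0,0.02],[0,0,-0.07,0,0,0,0.02],[0,0,-0.08,0,0,0,0.02],[0,0,-0.088,0,0,0,0.02],[0,0,-0.094,0,0,0,0.02],[0,0,-0.099,0,0,0,0.02],[0,0,-0.103,0,0,0,0.02],[0,0,-0.105,0,0,0,0.02]]'; python3 -m creep '[[0,0,-0.001,0,0,0,0.02],[0,0,-0.002,0,0,0,0.02],[0,0,-0.003,0,0,0,0.02],[0,0,-0.003,0,0,0,0.02]]'
```

```text
clock: 10.5
ee_pos: [487.9, 233.5, 71.1]
tcp_rot: [0.718, 0.696, -0.0, -0.0]
contact_force: [0.3, -0.1, -4.2]
opening: 0.355
grip_force: 63.0
clock: 10.83
ee_pos: [488.0, 233.5, 68.5]
tcp_rot: [0.718, 0.696, 0.0, 0.0]
contact_force: [0.1, 0.4, -3.3]
opening: 0.348
grip_force: 63.0
```

```bash
python3 -m creep '[[0,0,-0.001,0,0,0,0.02],[0,0,-0.002,0,0,0,0.02],[0,0,-0.0025,0,0,0,0.02],[0,0,-0.0025,0,0,0,0.02]]'; python3 -m creep '[[0,0,-0.0005,0,0,0,0.02],[0,0,-0.001,0,0,0,0.02],[0,0,-0.001,0,0,0,0.02]]'; python3 -m creep '[[0,0,-0.0003,0,0,0,0.02],[0,0,-0.0007,0,0,0,0.02],[0,0,-0.0007,0,0,0,0.02]]'
```

```text
clock: 11.17
ee_pos: [487.9, 233.5, 65.8]
tcp_rot: [0.718, 0.696, -0.0, -0.0]
contact_force: [0.7, 0.2, -3.8]
opening: 0.352
grip_force: 63.0
clock: 11.42
ee_pos: [487.9, 233.4, 64.8]
tcp_rot: [0.718, 0.696, -0.0, -0.0]
contact_force: [0.2, 0.4, -3.3]
opening: 0.353
grip_force: 63.0
clock: 11.67
ee_pos: [488.0, 233.5, 64.3]
tcp_rot: [0.718, 0.696, 0.0, -0.0]
contact_force: [0.6, 0.2, -1.5]
opening: 0.35
grip_force: 63.4
```

```bash
python3 -m creep '[[0,0,-0.0004,0,0,0,0.02],[0,0,-0.0004,0,0,0,0.02],[0,0,-0.0004,0,0,0,0.03],[0,0,-0.0004,0,0,0,0.036],[0,0,-0.0004,0,0,0,0.045],[0,0,-0.0004,0,0,0,0.06],[0,0,-0.0004,0,0,0,0.06],[0,0,-0.0004,0,0,0,0.06],[0,0,-0.0004,0,0,0,0.06]]' 20
```

```text
clock: 12.42
ee_pos: [488.0, 233.5, 63.8]
tcp_rot: [0.718, 0.696, -0.0, -0.0]
contact_force: [-0.3, 0.1, -0.4]
opening: 0.701
grip_force: 0.0
```

```bash
python3 -m creep '[[0,0,0.005,0,0,0,0.06],[0,0,0.015,0,0,0,0.06],[0,0,0.035,0,0,0,0.06],[0,0,0.07,0,0,0,0.06],[0,0,0.105,0,0,0,0.06],[0,0,0.14,0,0,0,0],[0,0,0.175,0,0,0,0],[0,0,0.21,0,0,0,0],[0,0,0.24,0,0,0,0],[0,0,0.26,0,0,0,0],[0,0,0.265,0,0,0,0],[0,0,0.265,0,0,0,0]]'; python3 - <<'E'
from h import *
im,P=cloud("wrist"); cv2.imwrite("pics/w3.png",im); print(monitor.state()["ee_pos"])
Q=P.reshape(-1,3);Q=Q[(abs(Q[:,0]-488)<70)&(abs(Q[:,1]-233)<70)]
b=Q[(Q[:,2]>43)&(Q[:,2]<56)];print(cv2.minEnclosingCircle(b[:,:2].astype(np.float32)),np.median(b,0))
b=Q[(Q[:,2]>80)&(Q[:,2]<95)];print("hub",len(b),b.mean(0))
L=P.reshape(-1,3);L=L[(L[:,0]>540)&(L[:,0]<680)&(L[:,2]>120)&(L[:,2]<330)&(abs(L[:,1]-237)<90)]
for a in range(120,330,30):
    q=L[(L[:,2]>=a)&(L[:,2]<a+30)]
    if len(q): print(a,len(q),np.percentile(q,[2,98],axis=0).round(0).tolist())
E
```

```text
clock: 13.42
ee_pos: [488.1, 233.5, 331.0]
tcp_rot: [0.718, 0.696, 0.001, 0.001]
contact_force: [0.8, -0.1, -0.5]
opening: 0.001
grip_force: 0.0
[487.84168585 233.44497814 329.16740494]
((487.560546875, 232.491943359375), 61.6113166809082) [488.07387629 237.63171788  48.69118867]
hub 445 [487.87052254 233.44297122  88.03953331]
120 1254 [[563.0, 157.0, 121.0], [578.0, 318.0, 149.0]]
150 1635 [[566.0, 157.0, 151.0], [581.0, 318.0, 180.0]]
180 2190 [[569.0, 157.0, 181.0], [584.0, 318.0, 210.0]]
210 3016 [[572.0, 157.0, 211.0], [587.0, 319.0, 240.0]]
240 4003 [[574.0, 158.0, 241.0], [591.0, 320.0, 269.0]]
270 829 [[585.0, 211.0, 270.0], [593.0, 268.0, 276.0]]
```

View pics/w3.png

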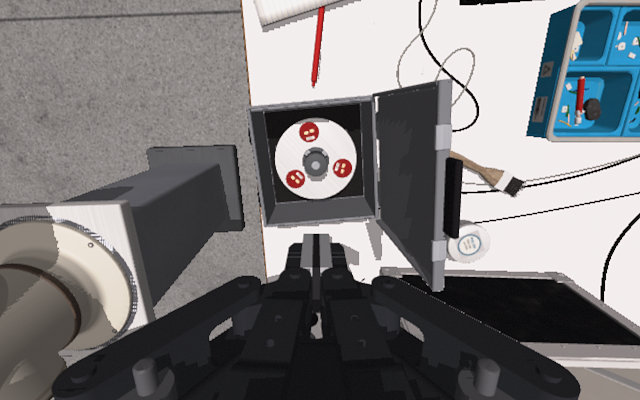

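The plate stands upright and centred in the case, with the hub at (316,165), and the lid is still upright at x≈375–450. Next I go behind the lid with the fingers shut.

```bash
python3 -m creep '[[0.02,0,0.005,0,0,0,0],[0.05,0.001,0.005,0,0,0,0],[0.085,0.002,0.005,0,0,0,0],[0.115,0.003,0.005,0,0,0,0],[0.14,0.005,0.005,0,0,0,0],[0.15,0.005,-0.02,0,0,0,0],[0.15,0.005,-0.045,0,0,0,0],[0.15,0.005,-0.065,0,0,0,0],[0.15,0.005,-0.08,0,0,0,0],[0.15,0.005,-0.08,0,0,0,0],[0.15,0.005,-0.08,0,0,0,0]]'
```

```text
clock: 14.38
ee_pos: [637.4, 238.3, 247.5]
tcp_rot: [0.718, 0.696, -0.001, -0.001]
contact_force: [-0.3, -0.1, 0.7]
opening: 0.002
grip_force: 0.0
```

```bash
python3 -m creep '[[-0.02,-0.001,0,0,0,0,0],[-0.04,-0.002,-0.005,0,0,0,0],[-0.058,-0.003,-0.009,0,0,0,0],[-0.076,-0.004,-0.011,0,0,0,0],[-0.094,-0.005,-0.015,0,0,0,0],[-0.11,-0.006,-0.021,0,0,0,0],[-0.125,-0.007,-0.028,0,0,0,0],[-0.138,-0.007,-0.037,0,0,0,0],[-0.148,-0.008,-0.045,0,0,0,0],[-0.156,-0.008,-0.053,0,0,0,0],[-0.156,-0.008,-0.053,0,0,0,0]]'
```

```text
clock: 15.3
ee_pos: [480.8, 230.5, 196.0]
tcp_rot: [0.718, 0.696, -0.0, -0.0]
contact_force: [-0.3, -0.2, -0.3]
opening: -0.003
grip_force: 0.0
```

```bash
python3 -m creep '[[-0.008,0,-0.01,0,0,0,0],[-0.015,-0.001,-0.021,0,0,0,0],[-0.021,-0.001,-0.032,0,0,0,0],[-0.026,-0.001,-0.043,0,0,0,0],[-0.03,-0.002,-0.054,0,0,0,0],[-0.033,-0.002,-0.065,0,0,0,0],[-0.035,-0.002,-0.074,0,0,0,0],[-0.036,-0.002,-0.081,0,0,0,0],[-0.036,-0.002,-0.085,0,0,0,0],[-0.036,-0.002,-0.085,0,0,0,0]]'
```

```text
clock: 16.13
ee_pos: [445.8, 228.4, 109.9]
tcp_rot: [0.718, 0.696, -0.001, -0.0]
contact_force: [0.7, -0.3, -0.4]
opening: 0.003
grip_force: 0.0
```

```bash
python3 -m creep '[[0,0,-0.001,0,0,0,0],[0,0,-0.002,0,0,0,0],[0,0,-0.003,0,0,0,0],[0,0,-0.003,0,0,0,0]]'
```

```text
clock: 16.47
ee_pos: [446.1, 228.5, 107.9]
tcp_rot: [0.718, 0.696, 0.0, 0.0]
contact_force: [-0.8, 0.2, 0.3]
opening: -0.0
grip_force: 0.1
```

```bash
python3 -m creep '[[0,0,-0.001,0,0,0,0],[0,0,-0.002,0,0,0,0],[0,0,-0.002,0,0,0,0]]'; python3 - <<'E'
from h import *
im,P=cloud("top"); im2,_=cloud("wrist")
cv2.imwrite("pics/c4.png",np.hstack([cv2.resize(im2,(400,250)),cv2.resize(im[150:275,140:340],(400,250))]))
E
```

```text
clock: 16.72
ee_pos: [445.9, 228.4, 105.7]
tcp_rot: [0.718, 0.696, -0.0, -0.0]
contact_force: [-0.8, -0.6, 0.2]
opening: -0.001
grip_force: 0.0
```

View pics/c4.png

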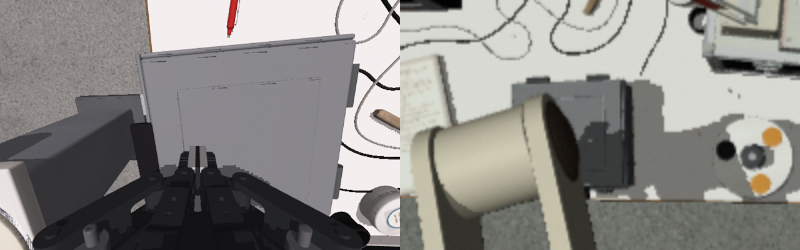

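The lid is down over the case; the left panel shows the panel flat under the fingertips at about (195,150). I press gently until contact.

```bash
python3 -m creep '[[0,0,-0.0005,0,0,0,0],[0,0,-0.001,0,0,0,0],[0,0,-0.001,0,0,0,0]]'; python3 -m creep '[[0,0,-0.0005,0,0,0,0],[0,0,-0.001,0,0,0,0],[0,0,-0.001,0,0,0,0]]'
```

```text
clock: 17.07
ee_pos: [446.0, 228.5, 105.0]
tcp_rot: [0.718, 0.696, 0.0, 0.0]
contact_force: [-1.4, 0.2, 2.2]
opening: -0.002
grip_force: 1.6
clock: 17.32
ee_pos: [446.1, 228.5, 104.8]
tcp_rot: [0.718, 0.696, 0.0, 0.0]
contact_force: [-5.7, -3.0, 16.2]
opening: -0.001
grip_force: 8.0
```

```bash
python3 -m creep '[[0,0,0.005,0,0,0,0],[0,0,0.02,0,0,0,0],[0,0,0.05,0,0,0,0],[0,0,0.085,0,0,0,0],[0,0,0.12,0,0,0,0],[0,0,0.15,0,0,0,0],[0,0,0.17,0,0,0,0],[0,0,0.17,0,0,0,0],[0,0,0.17,0,0,0,0],[0,0,0.17,0,0,0,0]]'; python3 - <<'E'
from h import *
im,P=cloud("wrist"); Q=P.reshape(-1,3)
Q=Q[(abs(Q[:,0]-480)<68)&(abs(Q[:,1]-233)<70)&(Q[:,2]>70)&(Q[:,2]<180)]
A=np.c_[Q[:,:2],np.ones(len(Q))];c=np.linalg.lstsq(A,Q[:,2],rcond=None)[0];print(len(Q),c[:2],np.percentile(Q[:,2],[5,50,95]))
print(monitor.state()["contact_force"])
E
```

```text
clock: 18.15
ee_pos: [445.7, 228.4, 272.9]
tcp_rot: [0.718, 0.696, -0.001, -0.0]
contact_force: [-0.5, -0.0, 0.8]
opening: 0.005
grip_force: 0.0
15874 [ 0.00657209 -0.00208883] [103.6929926  105.53390163 106.98757404]
[1.02416481 0.24254815 0.0479374 ]
```

The lid is flat (slope 0.007 rad) and shut at z≈105, and the arm is clear.

```bash
python3 -c "
from rig import workorder
print(workorder.sign_off())"
```

```text
the job is handed in; nothing more can be done
None
```

I turned the top plate about 40–45° until it came free, stood it level in the middle of the case, folded the lid fully shut, and handed the job in at about 18 s; the sign-off gave no verdict.

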